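# Start the UV-C sanitising box on an office desk

### The arm

A 6-joint arm with a two-finger parallel gripper is mounted at the origin on the work surface. World frame = base frame: x ahead of the robot, y to its left, z up, the work surface at z = 0. Lengths are in mm, angles in rad, forces in N, time in s.
With the tool pointing down it reaches from about 425 to 950 mm from the base axis. Payload 14.7 kg.
Tool frame: the origin (TCP) lies midway between the tips of the shut fingers; the grasp point (between the pads) lies 19 mm behind it (env.grip_point_offset is the distance from the TCP to the grasp point, in mm); x points along the fingers, y is the direction in which the jaws open and shut, and the axes are right-handed (so a half turn about x gives the same grasp; the last joint's range is limited). The gripper opens to 85 mm and grips with 20 to 120 N. Pads are 22 mm wide; open, the fingers measure 114 mm over their backs; the gripper's body (76 mm by 85 mm) begins 54 mm behind the grasp point. The pads swing forward as they close: fully open they stand 13 mm farther back than shut.
Start: joints at [1.182, 0.48, 1.596, -0, 1.065, -0.047], TCP at [217.845, 612.402, 231.297] pointing down, gripper open.
Joint ranges: [-2.75, 2.75], [-0.82, 2.05], [0.23, 2.67], [-1.56, 4.7], [0.09, 2.69], [-2.92, 2.92]. Speed limits (rad/s): [1.89, 1.89, 2.39, 3.01, 3.01, 3.01].

### API

Orientations are given as a unit quaternion [x, y, z, w].
In Python, from station import env, jaws, solver, vision gives the robot as it stands. Calls block until the motion is done:
- env.reach(position, orientation): joint-space move of the TCP to a pose.
- env.line_to(position, attitude=None, feed=150): straight line of the TCP; attitude=None keeps the orientation; feed is the mean speed in mm/s.
- env.movej(angles): joint-space move.
- jaws.move_gripper(opening, effort=None): opening from 0.0 (shut) to 1.0 (fully open); effort is the grip in N (None keeps the last); returns when the fingers have stopped.
- env.hold(seconds).
- solver.ik(position, orientation): joint angles nearest the present ones, or None.
- vision.camera(name): name is "scene" or "top"; returns (picture, depth): 384x512x3 uint8, red, green, blue; 384x512 float32, mm along the optical axis (not along the pixel's ray), 0 where there is no reading.
- vision.get_calibration(name): a dict with "fx", "fy", "cx", "cy" (pixels), "world_from_camera" (4x4, takes a point from camera to world coordinates). Camera axes: x right, y up, looking along -z (the intrinsics and any distortion apply to the point x, -y, -z); pixel columns grow to the right and rows downward; lengths in mm; the calibration is good to about 2 mm. A picture is of the moment at which its call begins. get_calibration takes no time and is no camera call.
A pose or a line that the arm cannot do raises env.Unreachable and nothing moves.
- env.sign_off(): hands the job in, once; it reports no verdict.
Readings, each from a call of its own:
- env.current_clock(): time.
- env.current_joints(): joint angles.
- env.current_qd(): joint speeds.
- env.current_tau(): joint torques, N m.
- env.current_tcp_pos(): TCP position.
- env.current_tcp_rot(): TCP orientation.
- env.current_contact_force(): force on the tool from outside, world axes, zero at the start.
- env.current_wrist_torque(): the same for the moment, N m.
- env.current_grip_width(): opening from 0.0 (shut) to 1.0 (fully open).
Only numpy, scipy, OpenCV 4.12 (cv2) and the standard library are available. Lean on these libraries where they do the work, as an engineer would, in place of code of your own. Each camera call takes 0.05 s, during which the arm holds its last target. There are 200 camera calls.

### The job

The mouse and phone are ready in the UV-C sanitising box on the desk, so start its cycle: press the lid down until its catch snaps and it is fully shut, then slide the child-lock tab on the sloping front panel fully aside, away from the start button it blocks. Then press the start button fully home, hold it for about half a second and let it spring back. Leave the lid shut and the lock aside, and do not knock over or shift anything else on the desk.

Things in the scene. Friction and masses are not known exactly. Their poses are not given: they have to be found in the camera images.
- uv_box: White UV-C sanitising box, fixed, 300 wide (its y), 270 deep, front (-x) to the robot. Origin on the desk, x to the back, z up. Chamber: x -85 to +125, rim z 125, rack floor z 55. Before it a control panel slopes up to the back at 40 degrees from (x -145, z 22) to (x -85, z 72). Centre line of button and lock on it: x -105, z 55; button at y -30, locked tab at y +30.
- panel (a point): Centre of the sloping control panel, 78 long and 300 wide; z is its outward normal (-0.643, 0, 0.766 in the box's axes). Fixed black dial 15 high, 30 wide at box y -108; the rest is flat. The shut lid overhangs the panel as a brow to box x -129, underside z 126, so button and lock are then reached only from the front, tool tilted 20 to 50 degrees from vertical (40 is square to the panel).
- lid (a joint): Lid angle, rad: 0 shut, grows as it opens; starts 0.7 to 0.95. Flat white plate, 254 from hinge to front edge, 304 wide, 12 thick, 0.35 kg; turns about the line through lid_hinge along the box's y. A stiff hinge (0.75 N m) keeps it where it is left. Below about 0.06 rad a stud under it meets a spring catch in the front wall: a 6 to 12 N push near the front edge snaps it to 0, where it holds.
- lid_hinge (a point): Point on the lid's hinge axis, middle of the box's back rim, at the level of the lid's underside; fixed to the box.
- lid_edge (a point): Middle of the front edge of the lid's upper face (at box x -129, z 138 when shut); moves with the lid. x from the edge towards the hinge, z out of the lid's upper face.
- child_lock (a joint): Position of the child-lock tab, m: 0 locked (starts 0 to 0.002), 0.018 fully aside at its stop. It slides along the box's +y (away from the button) against about 3 N of friction and stays where it is left. Locked, its fork lies under the button's cap and blocks it; the fork is clear of the cap from about 14 mm.
- lock_grip (a point): Centre of the top of the tab's black thumb grip: a block 14 wide (along the box's y), 24 long (up the slope), 20 off the panel; moves with the tab. z is the panel's normal, y the box's y. A flat fork plate, 23 wide, 6 high off the panel, runs from it to the button; 41 mm are free between grip and button cap, over 60 on the other side.
- start_button (a joint): Travel of the start button, m: 0 up, 0.005 fully home. Springs back; 2 N to start, 6 N fully home, once the lock is aside.
- button_face (a point): Centre of the face of the start button, a round aluminium mushroom cap 24 in diameter whose face stands 12 off the panel when up; moves with the button. Its z axis is the panel's normal (the button is pressed along -z), y the box's y.
- mouse: Black computer mouse, 105 x 58 x 32, lying in the box's left (+y) half; origin under its centre. Leave alone.
- phone: Black smartphone, 146 x 72 x 8, lying in the box's right (-y) half; origin under its centre. Leave alone.
- tumbler: Blue steel tumbler, 84 in diameter, 182 high, standing close beside the box, left or right; origin under its centre, z up. Leave alone.
- mug: White mug, 82 in diameter, 95 high, handle at its own +y, standing close beside the box, left or right; origin under its centre, z up. Leave alone.
- stapler: Black stapler, 150 long (its x), 36 wide, 60 high, in front of one corner of the box; origin under its centre. Leave alone.
- notes: Pad of sticky notes, 76 x 76 x 24, in front of one corner of the box; origin under its centre. Leave alone.

How it is judged (in metres and radians):
On the way, in this order (a step that is already met when the one before it is completed fails the run):
1. the lid is pressed down past its catch and fully shut (value of joint lid below 0.015 rad), for 0.2 s.
2. the child-lock tab is slid fully aside, with the lid shut (value of joint lid below 0.015 rad and value of joint child_lock above 0.016 m), for 0.2 s.
3. the start button is pressed fully home and held a moment, with lid shut and lock aside (all of step 2 and value of joint start_button above 0.004 m), for 0.2 s.
At the end, for the whole second after the job is handed in: The lid is snapped shut (below 0.015 rad), the child-lock tab is aside at its stop (within 2 mm of its 18 mm travel), the start button has sprung back up (within 1 mm), mouse and phone lie still in the box, and nothing else on the desk has been shifted (30 mm) or tipped (all of step 2 and value of joint start_button below 0.001 m and linear speed of each of mouse, phone below 0.02 m/s); the robot touches nothing.
It fails at once if the mouse or the phone in the box was shifted by more than 30 mm (distance of any of mouse, phone from where it was at the start of the episode above 0.03 m).
It fails at once if the tumbler, mug, stapler or notes was shifted by more than 30 mm (distance of any of tumbler, mug, stapler, notes from where it was at the start of the episode above 0.03 m).
It fails at once if the tumbler or mug was tipped by more than 0.35 rad (angle between any of tumbler, mug's own z axis and vertical above 0.35 rad).
It also fails if it takes over 58 s, if anything falls off the work surface, if the arm or the gripper's body presses on something with over 40 N, if the wrist force passes 120 N, or if a joint passes its speed limit or range.

## Working session

There is one attempt and no reset: what is moved stays moved. The work goes in short steps, each a Python script; the robot and the scene stay as the last script left them, time stands still between calls to the robot, and variables do not carry over. Pictures are saved under pics/ and viewed, about 8 in all and at most 12, crops included, and the job is handed in when it is done.

```bash
ls; mkdir -p pics; python3 - <<'E'
from station import env, jaws, solver, vision
import cv2,numpy as np
for n in("scene","top"):
    p,d=vision.camera(n); np.savez(f"{n}0.npz",p=p,d=d); cv2.imwrite(f"pics/{n}0.png",cv2.resize(p[:,:,::-1],(768,576)))
    c=vision.get_calibration(n); print(n,{k:(np.round(v,3).tolist() if hasattr(v,'__len__') and not isinstance(v,str) else v) for k,v in c.items()}, (d>0).mean())
print(env.current_clock(),env.current_tcp_rot())
E
```

```text
pics
scene {'fx': 417.3905567008739, 'fy': 417.3905567008739, 'cx': 255.7189173709441, 'cy': 196.3201091981313, 'world_from_camera': [[-0.936, 0.297, -0.189, 449.68], [-0.352, -0.797, 0.49, 498.91], [-0.005, 0.525, 0.851, 918.872], [0.0, 0.0, 0.0, 1.0]]} 0.9959462483723959
top {'fx': 462.1368483434836, 'fy': 462.1368483434836, 'cx': 262.37998440800516, 'cy': 189.67635581076937, 'world_from_camera': [[-0.028, 0.98, -0.196, 390.741], [-1.0, -0.029, -0.005, 36.094], [-0.01, 0.196, 0.981, 1310.849], [0.0, 0.0, 0.0, 1.0]]} 0.996063232421875
0.1 [ 0.1198845   0.69689513 -0.12062184  0.69671749]
```

View pics/scene0.png

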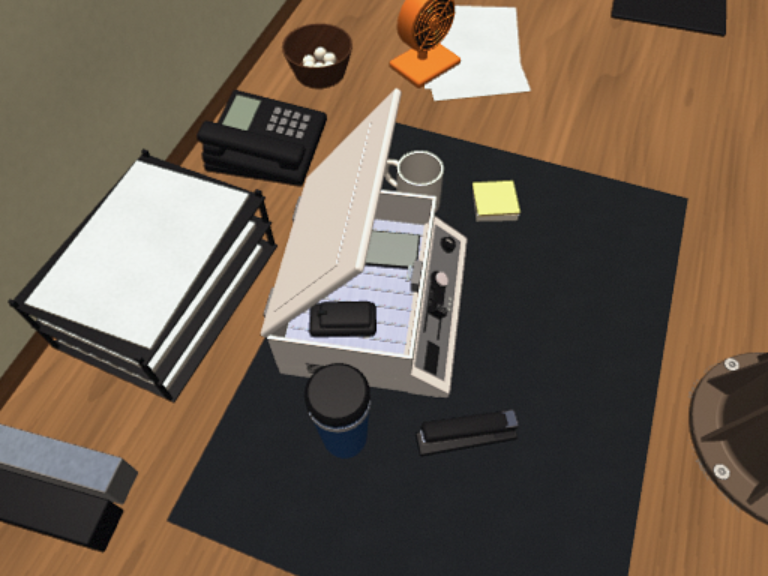

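View pics/top0.png

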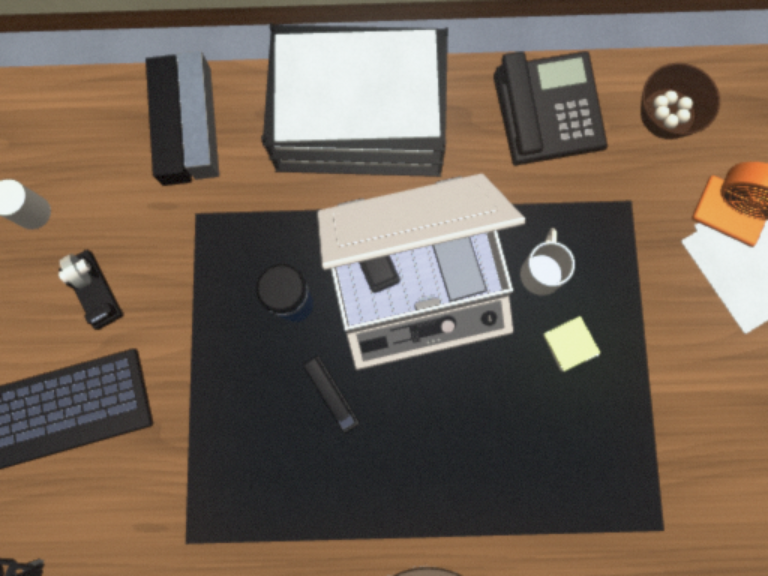

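The scene view shows the white box in the middle with its lid open: panel at about (440,300), tumbler (340,410), stapler (467,430), notes (496,200) and mug behind it. The top view shows the panel from (357,367) to (513,332), the button at about (447,325) and the dial at (489,318). Next I'll zoom in on the panel in both views.

```bash
python3 - <<'E'
import cv2,numpy as np
s=np.load("scene0.npz")["p"][135:270,255:330]; t=np.load("top0.npz")["p"][110:250,205:355]
a=cv2.resize(s,None,fx=4.4,fy=4.4,interpolation=cv2.INTER_CUBIC); b=cv2.resize(t[70:],None,fx=5,fy=5,interpolation=cv2.INTER_CUBIC)
cv2.imwrite("pics/sc.png",a[:,:,::-1]); cv2.imwrite("pics/tc.png",b[:,:,::-1]); print(a.shape,b.shape)
E
cat > h.py <<'E'
import numpy as np
from station import env, jaws, solver, vision
C={n:vision.get_calibration(n) for n in("scene","top")}
def ray(n,u,v):
    c=C[n];M=np.array(c["world_from_camera"])
    d=M[:3,:3]@np.array([(u-c["cx"])/c["fx"],-(v-c["cy"])/c["fy"],-1.]); return M[:3,3],d
def cloud(n,d):
    v,u=np.mgrid[:d.shape[0],:d.shape[1]]; c=C[n];M=np.array(c["world_from_camera"])
    P=np.stack([(u-c["cx"])/c["fx"]*d,-(v-c["cy"])/c["fy"]*d,-d],-1); return P@M[:3,:3].T+M[:3,3]
def plane(n,u,v,z): o,d=ray(n,u,v); return o+d*(z-o[2])/d[2]
def two(a,b):
    (o1,d1),(o2,d2)=ray("scene",*a),ray("top",*b)
    s=np.linalg.lstsq(np.stack([d1,-d2],1),o2-o1,rcond=None)[0]
    p,q=o1+s[0]*d1,o2+s[1]*d2; return (p+q)/2,np.linalg.norm(p-q)
E
```

```text
(594, 330, 3) (350, 750, 3)
```

View pics/sc.png

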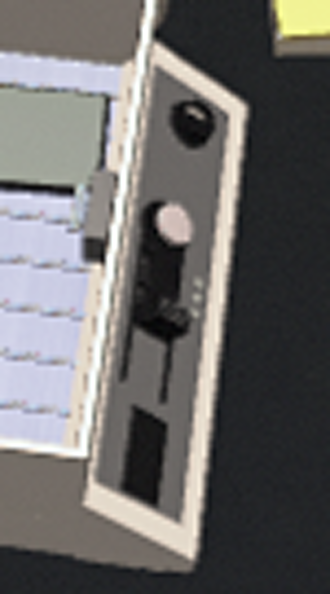

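View pics/tc.png

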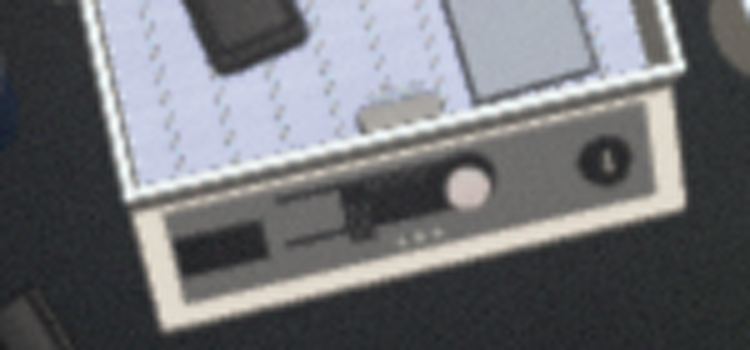

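In the scene crop: button cap at (174,224), grip block at about (170,315), panel front corners at (195,560) and (247,105). In the top crop: button (467,187), grip about (361,215), panel front corners (163,330) and (685,208), rim corners (130,200) and (685,70). I'll triangulate those and fit the box pose.

```bash
python3 - <<'E'
from h import *
S=lambda x,y:(255+(x+.5)/4.4-.5,135+(y+.5)/4.4-.5); T=lambda x,y:(205+(x+.5)/5-.5,180+(y+.5)/5-.5)
sh=lambda v:np.round(v,1).tolist()
pts={"btn":((174,224),(467,187),(-105-.643*12,-30,55+.766*12)),"fl":((195,560),(163,330),(-145,150,22)),"fr":((247,105),(685,208),(-145,-150,22)),
"riml":((84,457),(130,200),(-85,150,125)),"dial":((194,116),(607,158),(-115-9,-108,47+11)),"grip":((170,313),(361,213),(-105-12.9,30,55+15.3))}
L=[];B=[]
for k,(a,b,m) in pts.items():
    p,g=two(S(*a),T(*b)); print(k,sh(p),"gap",round(g,1),"zmodel",round(m[2],1))
    if k in("btn","fl","fr","riml","grip"): L.append(p);B.append(m)
L=np.array(L);B=np.array(B,float)
# 2D rigid fit
l=L[:,:2]-L[:,:2].mean(0);b=B[:,:2]-B[:,:2].mean(0)
yaw=np.arctan2((b[:,0]*l[:,1]-b[:,1]*l[:,0]).sum(),(b*l).sum())
R=np.array([[np.cos(yaw),-np.sin(yaw)],[np.sin(yaw),np.cos(yaw)]])
o=L[:,:2].mean(0)-R@B[:,:2].mean(0)
print("yaw",yaw,"o",o,"res",np.round(L[:,:2]-(B[:,:2]@R.T+o),1).tolist())
# depth clouds in box coordinates
for n in("scene","top"):
    P=cloud(n,np.load(n+"0.npz")["d"]).astype(float); Q=P.copy(); Q[...,:2]=(P[...,:2]-o)@R
    Q=Q.reshape(-1,3); ok=np.load(n+"0.npz")["d"].ravel()>0; Q=Q[ok]
    pm=(abs(Q[:,0]+115)<22)&(Q[:,1]>45)&(Q[:,1]<140)&(Q[:,2]>15)&(Q[:,2]<90)
    A=np.c_[Q[pm][:,:2],np.ones(pm.sum())]; c=np.linalg.lstsq(A,Q[pm][:,2],rcond=None)[0]; print(n,"panel slope",c[0],c[1],"z@-105",c@[-105,0,1])
    lm=(abs(Q[:,1])<150)&(Q[:,2]>150)&(Q[:,0]>-130)&(Q[:,0]<140)
    q=Q[lm];A=np.c_[q[:,:2],np.ones(len(q))]; c=np.linalg.lstsq(A,q[:,2],rcond=None)[0];r=q[:,2]-A@c
    print("lid n",len(q),"ang",np.arctan(-c[0]*-1),c,"res",np.std(r),"xrange",np.percentile(q[:,0],[1,99]),"zrange",np.percentile(q[:,2],[1,99]))
    # things near box outside
    for nm,m in {"tall left":(Q[:,1]>155)&(Q[:,2]>20),"right":(Q[:,1]<-155)&(Q[:,2]>15)&(Q[:,0]<140)&(Q[:,1]>-330),"front":(Q[:,0]<-155)&(Q[:,2]>12)}.items():
        m&=(abs(Q[:,0])<400)&(abs(Q[:,1])<330)
        if m.sum(): print(nm,m.sum(),np.percentile(Q[m],[2,98],axis=0).round().tolist())
E
```

```text
btn [561.5, -52.3, 69.0] gap 0.7 zmodel 64.2
fl [492.6, 116.1, 28.4] gap 1.0 zmodel 22
fr [551.9, -176.2, 27.8] gap 0.9 zmodel 22
riml [552.9, 126.0, 125.3] gap 2.1 zmodel 125
dial [574.8, -129.2, 65.9] gap 1.0 zmodel 58
grip [546.9, 5.7, 74.3] gap 2.2 zmodel 70.3
yaw 0.19844081239293376 o [665.82077491  -1.69591468] res [[0.3, 1.0], [-1.5, -0.7], [-1.3, 1.1], [-0.1, -2.6], [2.6, 1.2]]
scene panel slope 0.846568192606265 -0.0031007731317203024 z@-105 58.75206841326791
lid n 5847 ang -0.9255428136088276 [-1.32847689e+00 -9.19966756e-03  3.17399401e+02] res 3.442153514756141 xrange [-22.38138323 120.60928819] zrange [152.94295065 338.72634523]
tall left 5464 [[-231.0, 158.0, 32.0], [391.0, 276.0, 185.0]]
right 1536 [[-225.0, -286.0, 19.0], [12.0, -198.0, 97.0]]
front 1360 [[-243.0, -287.0, 13.0], [-157.0, 224.0, 60.0]]
top panel slope 0.8377783886964056 -0.007740835730905893 z@-105 58.52414269562799
lid n 4737 ang -0.9217577920263165 [-1.31806417e+00 -3.62373449e-03  3.15817382e+02] res 3.5759867989345464 xrange [-22.93474922 119.99272627] zrange [153.17496801 338.92564608]
tall left 2929 [[-232.0, 158.0, 40.0], [390.0, 327.0, 185.0]]
right 1425 [[-227.0, -287.0, 18.0], [9.0, -196.0, 97.0]]
front 1164 [[-242.0, -288.0, 17.0], [-157.0, 220.0, 60.0]]
```

```bash
cat >> h.py <<'E'
from scipy.spatial.transform import Rotation as Ro
yaw=0.1984; o=np.array([665.8,-1.7])
Rz=Ro.from_euler('z',yaw).as_matrix()
W=lambda x,y,z: Rz@np.array([x,y,z],float)+[o[0],o[1],0]
def Q(phi,sg=1):
    f=np.radians(phi);X=np.array([np.sin(f),0,-np.cos(f)]);Y=sg*np.array([np.cos(f),0,np.sin(f)])
    return Ro.from_matrix(Rz@np.stack([X,Y,np.cross(X,Y)],1)).as_quat()
def edge(t): c,s=np.cos(t),np.sin(t); return 125-254*c+12*s,126+254*s+12*c
def panel(y,h,u=0):  # point on button/lock centre line, h off the (model) panel, u up the slope
    n=np.array([-.643,0,.766]);t=np.array([.766,0,.643]); return W(*(np.array([-105,y,55])+h*n+u*t))
force=lambda: np.round(np.array(env.current_contact_force()),1)
E
python3 - <<'E'
from h import *
print(Ro.from_quat(env.current_tcp_rot()).as_matrix().round(2).tolist())
for sg in(1,-1):
    for p,f in[(W(*np.add([edge(.92)[0]+6,0],0),400),0),(W(edge(.92)[0]+6,0,edge(.92)[1]),0),(W(-122,0,137),0),(panel(2,60),40),(panel(2,13),40),(panel(40,13),40),(panel(-30,12),40),(panel(0,150),40)]:
        q=solver.ik(p,Q(f,sg)); print(sg,f,np.round(p),None if q is None else np.round(q,2))
E
```

```text
[[-0.0, 0.34, 0.94], [-0.0, 0.94, -0.34], [-1.0, -0.0, -0.0]]
1 0 [653.  -4. 400.] [-0.05  0.37  1.35 -0.    1.41 -0.25]
1 0 [653.  -4. 335.] [-0.05  0.4   1.46 -0.    1.28 -0.25]
1 0 [546. -26. 137.] [-0.1   0.46  1.93 -0.    0.76 -0.3 ]
1 40 [525. -28. 101.] None
1 40 [554. -22.  65.] None
1 40 [547.  15.  65.] None
1 40 [561. -53.  64.] None
1 40 [468. -41. 170.] [-0.48  0.28  2.6   2.17  0.51 -2.8 ]
-1 0 [653.  -4. 400.] [-0.05  0.37  1.35 -0.    1.41  2.89]
-1 0 [653.  -4. 335.] [-0.05  0.4   1.46 -0.    1.28  2.89]
-1 0 [546. -26. 137.] [-0.1   0.46  1.93 -0.    0.76  2.84]
-1 40 [525. -28. 101.] [-0.35  0.53  2.55  2.55  0.65  0.05]
-1 40 [554. -22.  65.] [-0.31  0.65  2.5   2.64  0.7  -0.  ]
-1 40 [547.  15.  65.] [-0.2   0.65  2.53  2.76  0.73 -0.02]
-1 40 [561. -53.  64.] [-0.39  0.65  2.46  2.53  0.67  0.03]
-1 40 [468. -41. 170.] [-0.48  0.28  2.6   2.17  0.51  0.35]
```

```bash
python3 - <<'E'
from h import *
p=np.array(env.current_tcp_pos()); jaws.move_gripper(0.0,40)
env.line_to([p[0],p[1],420],feed=250)
x,z=edge(.95)
env.reach(W(x+8,0,z+50),Q(0)); env.line_to(W(x+8,0,z+5),feed=150)
print(env.current_clock(),force())
for t in np.linspace(.9,.1,9):
    x,z=edge(t); env.line_to(W(x+7,0,z-1),feed=120); f=force(); print(round(t,2),f)
    if np.linalg.norm(f)>30: break
print(env.current_clock())
p,d=vision.camera("scene"); import cv2; cv2.imwrite("pics/s1.png",p[60:330,130:400,::-1].repeat(2,0).repeat(2,1))
E
```

```text
4.9 [1.1 0.1 0.8]
0.9 [-0.6 -0.1 -0. ]
0.8 [-0.6 -0.   0.6]
0.7 [-0.   0.1  1.2]
0.6 [ 0.6 -0.1  1.4]
0.5 [ 0.  -0.6 -0.1]
0.4 [-0.4  0.1  0.7]
0.3 [ 0.2 -0.1  0.7]
0.2 [ 1.4 -0.3  0.1]
0.1 [-0.3 -0.  -0.3]
8.0583
```

View pics/s1.png

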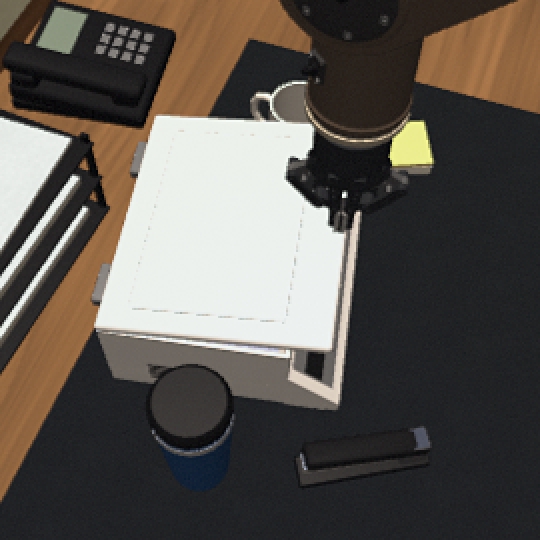

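The lid followed the arm and is nearly shut, with the shut fingers resting on its front edge near (340,220). Next I press it past the catch with force checks.

```bash
python3 - <<'E'
from h import *
for z in np.arange(158,128,-2.):
    env.line_to(W(-119,0,z),feed=60); f=force(); print(z,f[2],round(env.current_tcp_pos()[2],1))
    if f[2]>22: break
env.hold(.3); print(force())
env.line_to(W(-119,0,200),feed=150)
p,d=vision.camera("top"); P=cloud("top",d); b=P.copy(); b[...,:2]=(P[...,:2]-o)@Rz[:2,:2]
m=(d>0)&(b[...,0]>-90)&(b[...,0]<90)&(b[...,1]<140)&(b[...,1]>-140)&(b[...,2]<175)&(b[...,2]>90); q=b[m]
c=np.linalg.lstsq(np.c_[q[:,:2],np.ones(len(q))],q[:,2],rcond=None)[0]; print("lid plane",c,len(q),env.current_clock())
E
```

```text
158.0 -1.2 158.2
156.0 0.6 156.0
154.0 -0.7 153.9
152.0 0.5 151.9
150.0 1.2 149.9
148.0 -0.1 147.9
146.0 0.7 145.8
144.0 0.5 143.8
142.0 -0.3 141.9
140.0 0.5 139.9
138.0 1.9 138.0
136.0 31.3 137.5
[-8.3  0.7 31.6]
lid plane [3.34635267e-03 4.58114280e-04 1.39622563e+02] 2918 12.0333
```

```bash
cat >> h.py <<'E'
def Qy(phi,sg=1):
    f=np.radians(phi);X=np.array([np.sin(f),0,-np.cos(f)]);Y=sg*np.array([0,1.,0])
    return Ro.from_matrix(Rz@np.stack([X,Y,np.cross(X,Y)],1)).as_quat()
E
python3 - <<'E'
from h import *
print(np.round(env.current_joints(),2))
for f in(30,40,43,47):
  for sg in(1,-1):
    print(f,sg)
    for p in[W(-250,30,350),panel(30,150),panel(30,80),panel(30,10),panel(60,10),panel(60,80),panel(-30,40),panel(-30,8)]:
        q=solver.ik(p,Qy(f,sg)); print("  ",np.round(p),None if q is None else np.round(q,2))
E
```

```text
[-0.1   0.38  1.86 -0.    0.9  -0.3 ]
30 1
   [415. -22. 350.] [-0.37 -0.25  2.27  0.43  0.71 -2.41]
   [462. -12. 170.] [-0.28  0.19  2.49  1.61  0.23  2.68]
   [507.  -3. 116.] [-0.21  0.38  2.45  2.28  0.27  2.05]
   [551.   6.  63.] [-0.17  0.55  2.39  2.58  0.34  1.78]
   [545.  35.  63.] [-0.09  0.55  2.41  2.71  0.35  1.73]
   [501.  26. 116.] [-0.13  0.37  2.47  2.47  0.26  1.94]
   [544. -57.  86.] [-0.33  0.49  2.37  2.18  0.31  2.04]
   [564. -53.  61.] [-0.31  0.56  2.34  2.31  0.33  1.93]
30 -1
   [415. -22. 350.] [-0.37 -0.25  2.27  0.43  0.71  0.73]
   [462. -12. 170.] [-0.28  0.19  2.49  1.61  0.23 -0.46]
   [507.  -3. 116.] [-0.21  0.38  2.45  2.28  0.27 -1.09]
   [551.   6.  63.] [-0.17  0.55  2.39  2.58  0.34 -1.36]
   [545.  35.  63.] [-0.09  0.55  2.41  2.71  0.35 -1.42]
   [501.  26. 116.] [-0.13  0.37  2.47  2.47  0.26 -1.2 ]
   [544. -57.  86.] [-0.33  0.49  2.37  2.18  0.31 -1.1 ]
   [564. -53.  61.] [-0.31  0.56  2.34  2.31  0.33 -1.22]
40 1
   [415. -22. 350.] [-0.52 -0.3   2.4   0.79  0.64 -2.85]
   [462. -12. 170.] [-0.38  0.26  2.63  2.33  0.51  1.85]
  
[... 1729 characters left out ...]
 [415. -22. 350.] None
   [462. -12. 170.] None
   [507.  -3. 116.] None
   [551.   6.  63.] [-0.27  0.78  2.59  2.74  1.03  1.45]
   [545.  35.  63.] [-0.17  0.79  2.61  2.83  1.07  1.46]
   [501.  26. 116.] None
   [544. -57.  86.] [-0.48  0.69  2.57  2.52  0.91  1.48]
   [564. -53.  61.] [-0.44  0.76  2.53  2.57  0.94  1.46]
47 -1
   [415. -22. 350.] [-0.65 -0.31  2.49  1.1   0.66 -0.09]
   [462. -12. 170.] None
   [507.  -3. 116.] None
   [551.   6.  63.] [-0.27  0.78  2.59  2.74  1.03 -1.69]
   [545.  35.  63.] [-0.17  0.79  2.61  2.83  1.07 -1.68]
   [501.  26. 116.] None
   [544. -57.  86.] [-0.48  0.69  2.57  2.52  0.91 -1.66]
   [564. -53.  61.] [-0.44  0.76  2.53  2.57  0.94 -1.68]
```

```bash
python3 - <<'E'
from h import *
q=Qy(40,-1)
env.line_to(W(-215,10,300),feed=250)
jaws.move_gripper(0.42)
env.reach(panel(30,140,-4),q); print(env.current_clock(),np.round(env.current_tcp_pos()),force())
env.line_to(panel(30,45,-4),feed=120); print(force())
import cv2
p,d=vision.camera("top"); cv2.imwrite("pics/t2.png",cv2.resize(p[150:280,190:370,::-1],None,fx=4,fy=4,interpolation=cv2.INTER_CUBIC)); print(env.current_clock(),env.current_grip_width())
E
```

```text
15.3167 [466. -11. 160.] [-0.5  0.2  0.1]
[ 0.8 -0.5  0.2]
16.3083 0.4209664433194102
```

View pics/t2.png

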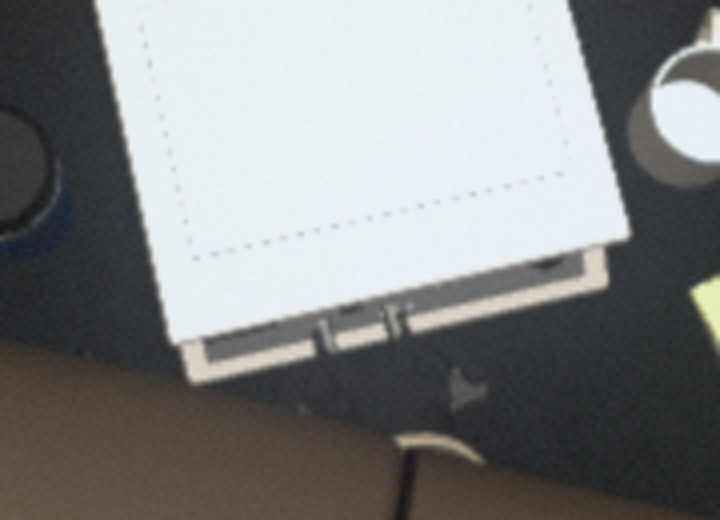

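The lid looks shut. The two fingertips, at (325,330) and (397,318), straddle where the grip sits under the brow. I'll descend with force checks, then slide in +y.

```bash
python3 - <<'E'
from h import *
n=Rz@[-.643,0,.766]; ey=Rz@[0,1,0]
h=45
for h in (35,26,20,16,13,11):
    env.line_to(panel(30,h,-4),feed=80); f=force(); print("h",h,"fn",round(f@n,1),"fy",round(f@ey,1))
    if np.linalg.norm(f)>8: break
for y in range(34,70,2):
    env.line_to(panel(y,h,-4),feed=60); f=force(); print("y",y,"fn",round(f@n,1),"fy",round(f@ey,1))
    if abs(f@ey)>14: break
env.hold(.3); print(force()@ey,((np.array(env.current_tcp_pos())-panel(30,h,-4))@ey).round(1),env.current_clock())
E
```

```text
h 35 fn -0.2 fy 0.5
h 26 fn 0.1 fy 0.5
h 20 fn -0.7 fy -0.4
h 16 fn 1.2 fy 0.7
h 13 fn 0.5 fy -0.1
h 11 fn 1.0 fy 0.0
y 34 fn -1.2 fy -0.2
y 36 fn 0.5 fy 0.2
y 38 fn 0.3 fy 0.3
y 40 fn 0.2 fy 0.2
y 42 fn 0.8 fy -1.6
y 44 fn -0.3 fy -2.1
y 46 fn -0.8 fy -2.2
y 48 fn 0.6 fy -1.9
y 50 fn 0.1 fy -2.2
y 52 fn 0.7 fy -1.4
y 54 fn 0.7 fy -2.0
y 56 fn -0.2 fy -2.5
y 58 fn 0.9 fy -2.5
y 60 fn 2.6 fy -13.9
y 62 fn 5.8 fy -28.2
-27.410797076163202 29.5 21.9
```

Contact came at y≈41 and the stop at y≈59, so the tab made its full 18 mm of travel at about 2 N. Next: back off, shut the fingers and press the button.

```bash
python3 - <<'E'
from h import *
n=Rz@[-.643,0,.766]; ey=Rz@[0,1,0]
env.line_to(panel(50,11,-4),feed=60); print(force())
env.line_to(panel(50,60,-4),feed=120)
jaws.move_gripper(0.0)
env.line_to(panel(-29.5,60,-2),feed=120); env.line_to(panel(-29.5,20,-2),feed=100); print(force(),env.current_clock())
for h in np.arange(16,2,-1.):
    env.line_to(panel(-29.5,h,-2),feed=40); f=force(); print("h",h,"fn",round(f@n,1),"fy",round(f@ey,1),round((np.array(env.current_tcp_pos())-panel(-29.5,0,-2))@n,1))
    if f@n>14: break
env.hold(.5); print(round(force()@n,1))
env.line_to(panel(-29.5,60,-2),feed=80); env.line_to(panel(-29.5,140,-4),feed=150); env.hold(.3)
print(force(),env.current_clock())
import cv2
p,d=vision.camera("scene"); cv2.imwrite("pics/s3.png",cv2.resize(p[90:310,150:400,::-1],None,fx=2.6,fy=2.6,interpolation=cv2.INTER_CUBIC))
E
```

```text
[-0.2  0.1  0.2]
[-0.6  0.3  0.1] 24.6083
h 16.0 fn -0.3 fy 0.5 16.2
h 15.0 fn -0.3 fy 0.3 15.1
h 14.0 fn -0.1 fy -0.3 14.0
h 13.0 fn -0.4 fy -0.1 12.9
h 12.0 fn 3.0 fy 0.2 12.0
h 11.0 fn 4.0 fy -0.2 11.0
h 10.0 fn 3.7 fy 1.1 10.0
h 9.0 fn 4.6 fy 0.6 9.0
h 8.0 fn 5.9 fy 1.1 8.0
h 7.0 fn 20.1 fy 0.1 7.4
19.3
[ 0.1  1.8 -0.3] 29.4083
```

View pics/s3.png

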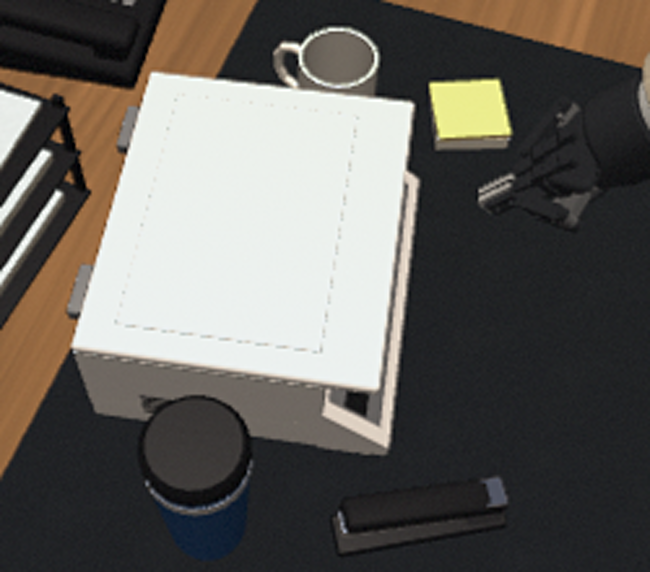

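The force rose from about 3 to 6 N over 5 mm and then met a hard stop, so the button went fully home, held for 0.5 s and was released. The picture shows the lid shut at (250,230), everything else in place and the gripper clear at (500,190). Handing in.

```bash
python3 - <<'E'
from h import *
print(force(),env.current_clock()); print(env.sign_off())
E
```

```text
[0.3 0.2 0.4] 29.4583
the job is handed in; nothing more can be done
None
```

The UV-C box's cycle was started as asked, and I handed the job in at about 29.5 s of the 58 s allowed. `env.sign_off()` reports no verdict, so these are my own readings:

- **Lid:** I pressed it down along its arc and past the catch. It met a hard stop at tool height 137.5 mm, against 138 mm when shut. The depth picture then showed it level to 0.003, and it still looked shut in the last picture.
- **Child lock:** I pushed the grip along box +y at about 2 N. Contact came at y≈41 and the hard stop at y≈59, which matches the full 18 mm of travel.
- **Start button:** The push rose from 3 to 6 N over about 5 mm and then hit a hard stop at about 20 N. I held it there for 0.5 s and released it.
- **Rest of the desk:** In the last picture the tumbler, mug, stapler and notes looked unmoved, and the gripper stood clear with about 0 N on it.

- **Not seen directly:** The shut lid hides the button, the lock tab, the mouse and the phone. The button's spring-back and the lock's final place are inferred from forces and travel. I could not recheck the mouse and phone after shutting the lid, but the robot never went near them.
- **Readings that disagreed:** The cameras placed the panel about 3 to 5 mm too high, and the shut lid about 1.6 mm too high. Contact with the button came at the height given in the task, so I trusted that height.

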